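# Seat the proud plug and start the board test

## Task

One of the four green plugs in the row on the circuit board stands proud of its socket: with closed fingertips, gently push it straight down until it is fully home like its neighbours. Then press the square button on the grey tester fully in to start the test, let it spring back and take the hand away. Do not pull the plug up, do not touch the other three plugs or the two round buttons, and leave the loose things lying about where they are.

Things in the scene. Friction and masses are not known exactly. Their poses are not given: they have to be found in the camera images.
- plug_a (a joint): the proud plug's height above fully home, in m: 0 = shoulder flat on the socket rim, at the start 0.0085 to 0.0105. It slides straight up and down in its socket, with about 4 N of friction, and stays where it is left
- plug_a_top (a point): centre of the flat top face of the proud plug, a green block 21 x 37 mm (x, y) whose upper part is 12 mm tall; z is up. Fully home, this point is 52 mm above the bench
- socket_a: the fixed green socket of the proud plug, 20 x 36 x 14 mm, with its plug; origin at the centre of its underside on the board, z up, y along the row of plugs. With the plug home, socket and plug together are 26 mm tall
- button_square_top (a point): centre of the flat top face of the square white button on the tester: 28 x 28 mm, 62 mm above the bench, 8 mm above its black frame; z is up
- button_square (a joint): travel of the square button in m: 0 = out, 0.005 = fully in; springs back by itself, 1 N at the start of the travel and 4 N fully in
- bezel_square: the fixed black square frame (38 x 38 x 4 mm) of the square button, with the button; origin at the centre of its underside on the tester, z up, y along the row of buttons
- board: green circuit board 180 x 254 mm (x, y) fixed on a steel plate 190 x 270 mm; origin at the centre of the plate's underside on the bench; the board's top is 26 mm above the bench. The four plugs stand in a row along its y axis, 22 mm to the -x side of its centre, 58 mm apart; the order varies. Some parts on the board stand up to 14 mm
- tester: grey bench tester 130 x 200 x 50 mm, fixed; origin at the centre of its underside. On its top, three buttons in a row along its y axis, 26 mm to the -x side of its centre, 60 mm apart; the order varies. A black display lies beyond them
- standoff: loose brass square post 10 x 10 x 30 mm standing on the board, about 44 mm to the +x side of the row of plugs (board frame); origin at the centre of its underside
- spare_plug: loose green plug 18 x 34 x 14 mm lying on the board at the -x side of the row of plugs, about 44 mm from it; origin at the centre of its underside
- terminal: loose white terminal block 42 x 16 x 32 mm standing on the tester beyond the buttons; origin at the centre of its underside
- screwdriver: loose screwdriver lying on the bench to the left of the board (+y), pointing away from the robot; 200 mm long and 26 mm tall; origin under the middle of its length
- pliers: loose pliers about 165 mm long lying on the bench beyond the board; origin under the pivot
- cup: loose grey cup, 60 mm across and 60 mm tall, standing beyond the board; origin at the centre of its underside
- jar: loose white jar, 54 mm across and 70 mm tall, standing beyond the tester; origin at the centre of its underside
- socket_b: one of the three other sockets (fixed, same 20 x 36 x 14 mm) with its plug, of the same shape, already fully home; origin at the centre of its underside on the board, z up; the plug's top is 26 mm above it
- socket_c: one of the three other sockets (fixed, same 20 x 36 x 14 mm) with its plug, of the same shape, already fully home; origin at the centre of its underside on the board, z up; the plug's top is 26 mm above it
- socket_d: one of the three other sockets (fixed, same 20 x 36 x 14 mm) with its plug, of the same shape, already fully home; origin at the centre of its underside on the board, z up; the plug's top is 26 mm above it
- bezel_round1: one of the two round buttons on the tester: fixed black round frame 38 mm across, 4 mm tall, with a white button 28 mm across whose top is 12 mm above the origin; origin at the centre of its underside on the tester, z up
- bezel_round2: one of the two round buttons on the tester: fixed black round frame 38 mm across, 4 mm tall, with a white button 28 mm across whose top is 12 mm above the origin; origin at the centre of its underside on the tester, z up

How it is judged:
On the way, in this order (a step that is already met when the one before it is completed fails the run):
1. the proud plug is pushed fully home (value of joint plug_a below 0.0015 m), for 0.1 s.
2. the square button is pressed fully in (value of joint button_square above 0.004 m), for 0.05 s.
At the end, for the whole second after the job is handed in: The proud plug is within 1.5 mm of fully home, the square button was pressed at least 4 mm after that and is out again (within 1 mm), and every loose thing is within 15 mm of where it was (value of joint plug_a below 0.0015 m and value of joint button_square below 0.001 m and distance of each of standoff, spare_plug, terminal, screwdriver, pliers, cup, jar from where it was at the start of the episode below 0.015 m and linear speed of each of standoff, spare_plug, terminal, screwdriver, pliers, cup, jar below 0.02 m/s); the robot touches nothing.
It fails at once if another plug or a round button is touched (contact force between anything else and socket_b above 1 N or contact force between anything else and socket_c above 1 N or contact force between anything else and socket_d above 1 N or contact force between anything else and bezel_round1 above 1 N or contact force between anything else and bezel_round2 above 1 N).
It fails at once if the proud plug is pulled up (value of joint plug_a above 0.0135 m).
It fails at once if the square button is pressed before the plug is home (value of joint button_square above 0.002 m and value of joint plug_a above 0.0025 m).
It fails at once if the plug or the square button is pushed hard (over 45 N) (contact force between anything else and socket_a above 45 N or contact force between anything else and bezel_square above 45 N).
It fails at once if a loose thing is knocked, lifted or carried (moved over 15 mm or tipped) (distance of any of standoff, spare_plug, terminal, screwdriver, pliers, cup, jar from where it was at the start of the episode above 0.015 m or angle between any of standoff, spare_plug, terminal, pliers, cup, jar's own z axis and vertical above 0.5 rad).
It also fails if it takes over 38 s, if anything falls off the work surface, if the arm or the gripper's body presses on something with over 40 N, if the wrist force passes 120 N, or if a joint passes its speed limit or range.

## Robot

A 7-joint arm with a two-finger parallel gripper is mounted at the origin on the work surface. World frame = base frame: x ahead of the robot, y to its left, z up, the work surface at z = 0. Lengths are in m, angles in rad, forces in N, time in s.
With the tool pointing down it reaches from about 0.425 to 0.875 m from the base axis. Payload 8.4 kg.
Tool frame: the origin (TCP) lies between the finger pads; the fingertips stand 14 mm ahead of it and the grasp point (between the pads) lies 5 mm behind it; y points along the fingers, z is the direction in which the jaws open and shut, and the axes are right-handed (so a half turn about y gives the same grasp; the last joint's range is limited). The gripper opens to 85 mm and grips with 20 to 120 N. Pads are 22 mm wide; open, the fingers measure 114 mm over their backs; the gripper's body (76 mm by 85 mm) begins 54 mm behind the grasp point. The pads swing forward as they close: fully open they stand 13 mm farther back than shut.
Start: joints at [1.188, 0.333, 0.04, 1.465, -0.013, 1.343, -0.059], TCP at [0.182, -0.624, 0.245] pointing down, gripper open.
Joint ranges: [-2.58, 2.58], [-0.38, 2.09], [-1.3, 1.39], [0.25, 2.4], [-1.5, 4.64], [0.08, 2.09], [-2.65, 2.65]. Speed limits (rad/s): [2.22, 2.22, 2.79, 2.79, 3.14, 3.14, 3.14].

## Interface

Orientations are given as a unit quaternion [w, x, y, z].
In Python, from plant import env gives the robot as it stands.
- The arm moves only by the shell command python3 -m crank 'ROWS' [OPENING] [FORCE]. ROWS is JSON, a list that holds one entry, the list of rows, each a list of 4 numbers: the shift along the world's x, y, z normalised to -1 to 1, where 1 is 0.1 m, then the turn about the world's z normalised to -1 to 1, where 1 is pi rad. A call has 1 to 12 rows; each row is the pose to reach, as a shift and turn from the pose measured when the call began, turning the shorter way round; what a row does not reach only later rows make up. A row lasts 1/12 s, in which the tool goes at most 41.7 mm and 7.16 degrees, less where a joint would pass 70% of its speed; a pose out of reach is approached as far as the arm can. A call with a number of a shift or a turn outside -1 to 1 is refused whole. A call with a gripper value outside its range is refused whole. OPENING is the opening, from 0 (shut) to 1 (fully open), set as the call begins (- or left out, the last holds). The fingers move at their own pace and stop on an object; FORCE is the grip in N (left out, the last holds). Time passes only in rows, so rows that repeat a pose let the fingers close. It gives the time, the measured TCP pose, the force and the opening at its end, in the units of the state.
- env.observe(): the state, without advancing time (a new reading comes with each control period).
- env.grab_frame(name): name is "scene" or "top"; returns the picture (420x560x3 uint8, blue, green, red); there is no depth.
- env.camera_info(name): a dict with "fx", "fy", "cx", "cy" (pixels), "k1" (the pictures are not rectified: a ray, as slopes to the right and down, at radius r is drawn at 1 + k1 r^2 times it, then the intrinsics apply), "camera_from_world" (4x4, takes a point from world to camera coordinates). Camera axes: x right, y up, looking along -z (the intrinsics and any distortion apply to the point x, -y, -z); pixel columns grow to the right and rows downward; lengths in m; the calibration is good to about 2 mm. A picture is of the moment at which its call begins. camera_info takes no time and is no camera call.
- env.sign_off(): hands the job in, once; it reports no verdict.
The state is a dict: "time": time; "joint_pos": joint angles; "joint_vel": joint speeds; "effort": joint torques, N m; "tcp_pos": TCP position; "orientation": TCP orientation; "ft_force": force on the tool from outside, world axes, zero at the start; "ft_torque": the same for the moment, N m; "grip_width": finger opening in m.
Only numpy, scipy, OpenCV 4.12 (cv2) and the standard library are available. Lean on these libraries where they do the work, as an engineer would, in place of code of your own. Each camera call takes 0.05 s, during which the arm holds its last target.

## Working session

There is one attempt and no reset: what is moved stays moved. The work goes in short steps, Python scripts to look and compute and a shell command to move; the robot and the scene stay as the last step left them, time stands still between calls to the robot, and variables do not carry over. Pictures are saved under pics/ and viewed, and the job is handed in when it is done.

```bash
mkdir -p pics; ls
python3 - <<'E'
from plant import env
import cv2
o=env.observe()
print(o)
for n in("scene","top"):
    cv2.imwrite(f"pics/{n}0.png",env.grab_frame(n)); i=env.camera_info(n); print(n,i)
E
```

```text
pics
{'time': 0.0, 'joint_pos': array([ 1.18782022,  0.33390755,  0.03985255,  1.46627507, -0.01335654,
        1.34329206, -0.05849472]), 'joint_vel': array([-8.00417374e-04,  1.74406544e-03,  2.65725285e-04,  3.46732499e-04,
       -3.31741268e-04,  1.19313620e-03,  1.89001610e-05]), 'effort': array([-7.15418028e-04, -6.58559775e+01,  1.36505876e+00, -4.05577183e+01,
        1.67570938e-02,  1.23665595e-02,  1.27741760e-05]), 'tcp_pos': array([ 0.18184   , -0.62359632,  0.24442127]), 'orientation': array([ 0.09986866, -0.10013122,  0.70055622, -0.69944333]), 'ft_force': array([-0.53737553,  0.72267994,  1.01654789]), 'ft_torque': array([ 0.00060678, -0.02869824,  0.09471752]), 'grip_width': 0.08529926421289541}
scene {'fx': 456.1238840231176, 'fy': 456.1238840231176, 'cx': 274.0488481259192, 'cy': 201.78147135186146, 'k1': -0.13257336174484585, 'camera_from_world': array([[-0.69286239,  0.72076308,  0.02103077,  0.39429936],
       [-0.45175181, -0.45662772,  0.7664277 ,  0.23033796],
       [ 0.56201602,  0.52152824,  0.6419862 , -1.62372881],
       [ 0.        ,  0.        ,  0.        ,  1.        ]])}
top {'fx': 459.6244905336873, 'fy': 459.6244905336873, 'cx': 279.28363145572285, 'cy': 205.5091035574917, 'k1': -0.02512591293235233, 'camera_from_world': array([[-0.02360721, -0.99967009,  0.01011957,  0.07054073],
       [ 0.98027469, -0.02116   ,  0.19650391, -0.63253752],
       [-0.19622495,  0.01455887,  0.98045082, -0.88046314],
       [ 0.        ,  0.        ,  0.        ,  1.        ]])}
```

View pics/scene0.png

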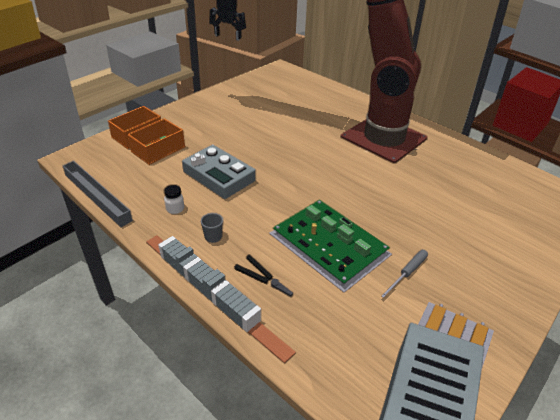

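View pics/top0.png

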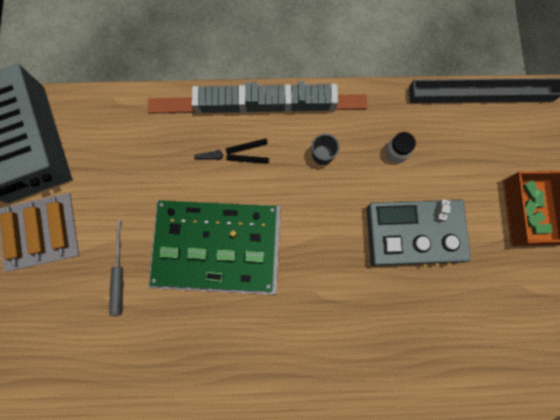

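The top view shows the plugs at about (169,254), (197,254), (226,256) and (254,257), and the square button at (394,245). The next step is to zoom in and find which plug is proud.

Run:
```python
import cv2,numpy as np
s=cv2.imread("pics/scene0.png");t=cv2.imread("pics/top0.png")
a=cv2.resize(s[190:290,265:395],(780,600),interpolation=cv2.INTER_CUBIC)
b=cv2.resize(t[195:300,145:285],(800,600),interpolation=cv2.INTER_CUBIC)
c=cv2.resize(t[190:275,360:475],(800,591),interpolation=cv2.INTER_CUBIC)
for n,i in zip("abc",(a,b,c)): cv2.imwrite(f"pics/z_{n}.png",i)
```

```text
(no output)
```

View pics/z_a.png

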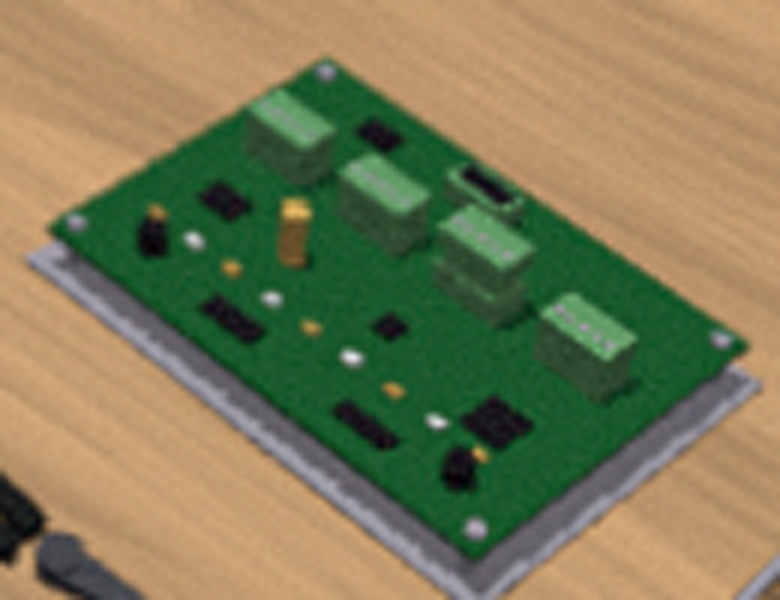

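View pics/z_b.png

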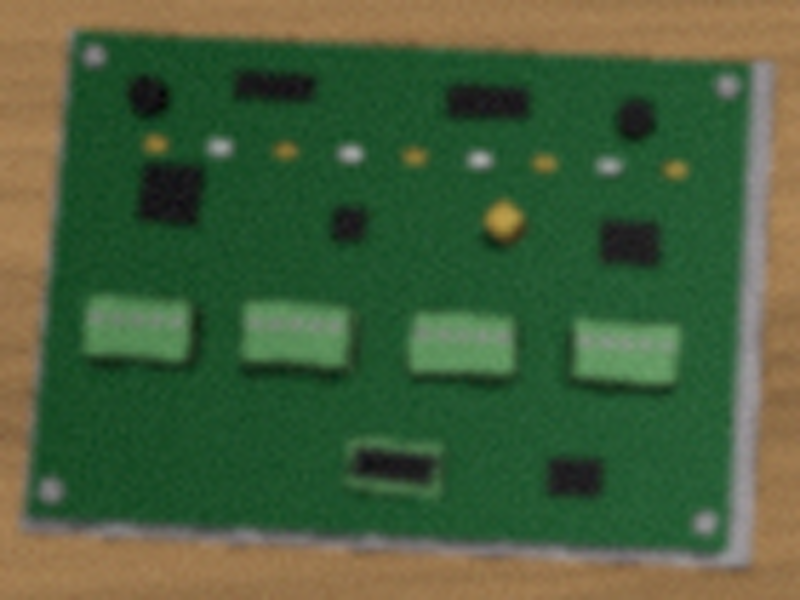

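View pics/z_c.png

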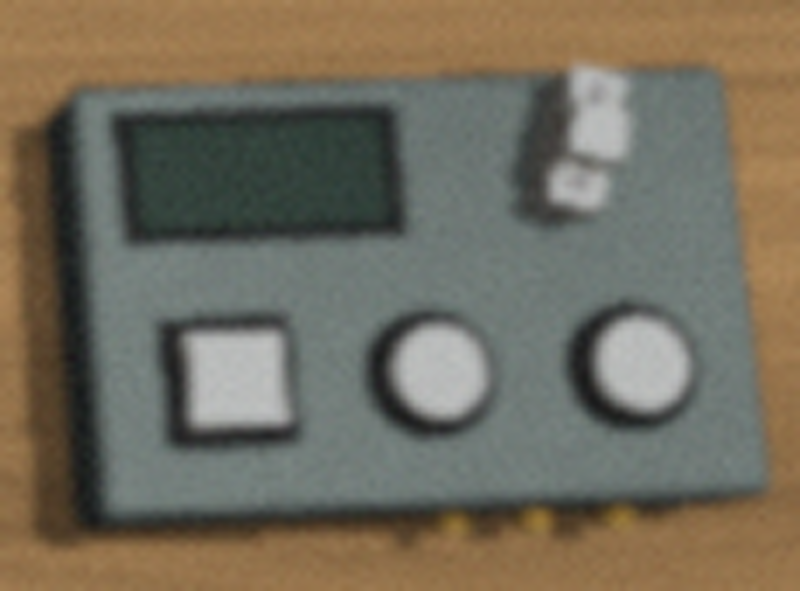

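In the scene view the proud plug is the third from the left, at z_a (485,250), with a visible gap. That makes it the second from the left in the top view, at about (197,254). The standoff, spare plug and terminal are all clear of it. Next I'll measure positions.

```bash
cat > h.py <<'E'
import cv2,numpy as np
from plant import env
def ray(n,uv):
    i=env.camera_info(n);K=np.array([[i["fx"],0,i["cx"]],[0,i["fy"],i["cy"]],[0,0,1]])
    p=cv2.undistortPoints(np.float64([[uv]]),K,np.array([i["k1"],0,0,0]))[0,0]
    T=i["camera_from_world"];R=T[:3,:3]
    return -R.T@T[:3,3], R.T@np.array([p[0],-p[1],-1])
def onz(n,uv,z):
    c,d=ray(n,uv);return c+d*(z-c[2])/d[2]
def tri(a,b):
    (c,d),(e,f)=ray("top",a),ray("scene",b)
    s=np.linalg.lstsq(np.c_[d,-f],e-c,rcond=None)[0]
    p,q=c+d*s[0],e+f*s[1];return (p+q)/2,np.linalg.norm(p-q)
def blobs(m,lo,hi):
    n,l,st,ce=cv2.connectedComponentsWithStats(m.astype(np.uint8))
    out=[]
    for k in range(1,n):
        if lo<st[k,4]<hi:
            r=cv2.minAreaRect(np.argwhere(l==k)[:,::-1].astype(np.float32))
            out.append((ce[k].round(2),st[k,4],np.round(r[0],2),np.round(r[1],1),round(r[2],1)))
    return out
E
python3 - <<'E'
from h import *
t=cv2.imread("pics/top0.png");s=cv2.imread("pics/scene0.png")
def gm(im):
    h=cv2.cvtColor(im,cv2.COLOR_BGR2HSV);b,g,r=[im[...,k].astype(int) for k in range(3)]
    return (g>135)&(g-r>20)&(r>70)|((h[...,2]>135)&(abs(g-r)<30)&(abs(g-b)<30))
print("pix",t[256,197],t[250,197],t[260,197],t[232,200])
m=gm(t);m[:,:150]=0;m[:,275:]=0;m[:244]=0;m[:244]=0;m[268:]=0
for b in blobs(m,40,400):
    print("top",b,onz("top",b[2],.052)[:2].round(4),onz("top",b[2],.0615)[:2].round(4))
m=gm(s);m[:190]=0;m[290:]=0;m[:,:290]=0;m[:,395:]=0
for b in blobs(m,30,400): print("scene",b,onz("scene",b[2],.052)[:2].round(4),onz("scene",b[2],.0615)[:2].round(4))
w=(t.min(2)>140);w[:230]=0;w[260:]=0;w[:,:380]=0;w[:,470:]=0
for b in blobs(w,40,400): print("btn",b,onz("top",b[2],.062)[:2].round(4))
w=(s.min(2)>140);w[:140]=0;w[185:]=0;w[:,:180]=0;w[:,260:]=0
for b in blobs(w,15,400): print("btnS",b,onz("scene",b[2],.062)[:2].round(4))
E
```

```text
pix [ 92 143  93] [109 144 107] [31 55 23] [41 81 27]
top (array([169.93, 252.5 ]), np.int32(68), array([168.5, 252.5]), array([ 7., 15.]), 90.0) [0.5436 0.2834] [0.5426 0.2812]
top (array([196.45, 252.68]), np.int32(125), array([196.47, 252.41]), array([15.4,  8.4]), 4.8) [0.5425 0.2266] [0.5416 0.225 ]
top (array([225.38, 254.48]), np.int32(139), array([225.18, 254.21]), array([16.3,  8.7]), 4.4) [0.5376 0.1683] [0.5367 0.1673]
top (array([254.41, 255.92]), np.int32(152), array([254.29, 256.12]), array([17.1,  9.2]), 3.8) [0.5324 0.1093] [0.5316 0.1089]
scene (array([312.8 , 209.22]), np.int32(60), array([312.85, 209.23]), array([12.2,  5. ]), 33.7) [0.5325 0.1091] [0.5414 0.1157]
scene (array([328.61, 220.06]), np.int32(67), array([328.5, 220. ]), array([12.7,  5.6]), 38.7) [0.5363 0.1665] [0.5452 0.1724]
scene (array([345.63, 228.96]), np.int32(68), array([345.58, 228.88]), array([13. ,  5.3]), 33.7) [0.5316 0.2195] [0.5405 0.2248]
scene (array([362.73, 243.85]), np.int32(79), array([362.7, 243.9]), array([14.2,  5.8]), 36.9) [0.5451 0.2837] [0.5538 0.2882]
scene (array([338.7 , 
[... 184 characters left out ...]
2., 12.]), 90.0) [ 0.5501 -0.2338]
btn (array([452.  , 241.86]), np.int32(130), array([452., 242.]), array([12.7, 11.3]), 45.0) [ 0.5507 -0.2935]
btn (array([393.77, 243.94]), np.int32(171), array([393.5, 244. ]), array([12., 13.]), 90.0) [ 0.5495 -0.1734]
btnS (array([211.17, 149.61]), np.int32(46), array([211. , 149.5]), array([5., 8.]), 90.0) [ 0.5497 -0.2957]
btnS (array([197.1, 156.1]), np.int32(61), array([196.95, 155.85]), array([ 6.6, 13.9]), 71.6) [ 0.6034 -0.299 ]
btnS (array([223.76, 157.41]), np.int32(49), array([223.5, 157.5]), array([5., 9.]), 90.0) [ 0.5511 -0.2345]
btnS (array([237.24, 165.37]), np.int32(70), array([237.2, 165.4]), array([ 7.2, 11.6]), 63.4) [ 0.5494 -0.1741]
```

```bash
python3 - <<'E'
from h import *
from scipy.spatial.transform import Rotation as R
q=env.observe()["orientation"];print(R.from_quat([q[1],q[2],q[3],q[0]]).as_matrix().round(3))
E
python3 -m crank '[[[0.33,0.33,0,0],[0.66,0.66,0,0],[1,1,0,0],[1,1,0,0]]]' 0 40
```

```text
[[-0.96  -0.     0.28 ]
 [-0.28   0.001 -0.96 ]
 [ 0.    -1.    -0.001]]
time: 0.43
tcp_pos: [0.287, -0.5189, 0.2443]
orientation: [0.103, -0.102, 0.701, -0.698]
ft_force: [2.4, 0.4, 0.7]
grip_width: 0.0391
```

```bash
python3 -m crank '[[[0.33,0.33,0,-0.03],[0.66,0.66,0,-0.06],[1,1,0,-0.09],[1,1,0,-0.118],[1,1,0,-0.118]]]' 0 40
python3 -m crank '[[[0.33,0.33,0,0],[0.66,0.66,0,0],[1,1,0,0]]]'
python3 -m crank '[[[0.15,0.4,0,0],[0.3,0.7,0,0],[0.4,1,0,0]]]'
python3 -m crank '[[[0.05,0.4,0,0],[0.1,0.7,0,0],[0.15,1,0,0]]]'
```

```text
time: 0.85
tcp_pos: [0.392, -0.4134, 0.244]
orientation: [-0.026, 0.029, 0.708, -0.705]
ft_force: [-0.9, 0.4, 0.3]
grip_width: 0.0002
time: 1.1
tcp_pos: [0.4752, -0.33, 0.2438]
orientation: [-0.027, 0.029, 0.708, -0.705]
ft_force: [1.7, -0.2, 0.2]
grip_width: 0.0002
time: 1.35
tcp_pos: [0.5162, -0.2278, 0.2434]
orientation: [-0.026, 0.028, 0.709, -0.705]
ft_force: [0.3, -0.6, 0.5]
grip_width: -0.0
time: 1.6
tcp_pos: [0.531, -0.1261, 0.2431]
orientation: [-0.026, 0.028, 0.709, -0.705]
ft_force: [-0.6, -0.7, 0.4]
grip_width: -0.0003
```

```bash
for i in 1; do :; done; python3 -m crank '[[[0,0.4,-0.2,0],[0,0.7,-0.2,0],[0,1,-0.3,0]]]'
python3 -m crank '[[[0,0.4,-0.2,0],[0,0.7,-0.2,0],[0,1,-0.3,0]]]'
python3 -m crank '[[[0,0.4,0,0],[0,0.7,0,0],[0,1,0,0]]]'
```

```text
time: 1.85
tcp_pos: [0.5308, -0.0242, 0.2132]
orientation: [-0.025, 0.027, 0.709, -0.705]
ft_force: [1.2, 0.4, 0.4]
grip_width: 0.0005
time: 2.1
tcp_pos: [0.5306, 0.0777, 0.1833]
orientation: [-0.025, 0.027, 0.709, -0.704]
ft_force: [0.7, 0.9, 0.5]
grip_width: 0.0001
time: 2.35
tcp_pos: [0.5302, 0.179, 0.1829]
orientation: [-0.025, 0.026, 0.709, -0.705]
ft_force: [0.5, -0.5, -0.8]
grip_width: -0.0
```

```bash
python3 -m crank '[[[0.11,0.46,0,0],[0.11,0.46,-0.2,0],[0.11,0.46,-0.5,0],[0.11,0.46,-0.8,0],[0.11,0.46,-0.8,0],[0.11,0.46,-0.8,0]]]'
python3 - <<'E'
from h import *
t=env.grab_frame("top");s=env.grab_frame("scene")
cv2.imwrite("pics/t1.png",cv2.resize(t[195:300,145:285],(800,600),interpolation=cv2.INTER_CUBIC))
cv2.imwrite("pics/s1.png",cv2.resize(s[170:290,265:395],(650,600),interpolation=cv2.INTER_CUBIC))
E
```

```text
time: 2.85
tcp_pos: [0.5404, 0.224, 0.1018]
orientation: [-0.026, 0.025, 0.708, -0.705]
ft_force: [0.1, -0.2, 1.0]
grip_width: -0.0002
```

View pics/s1.png

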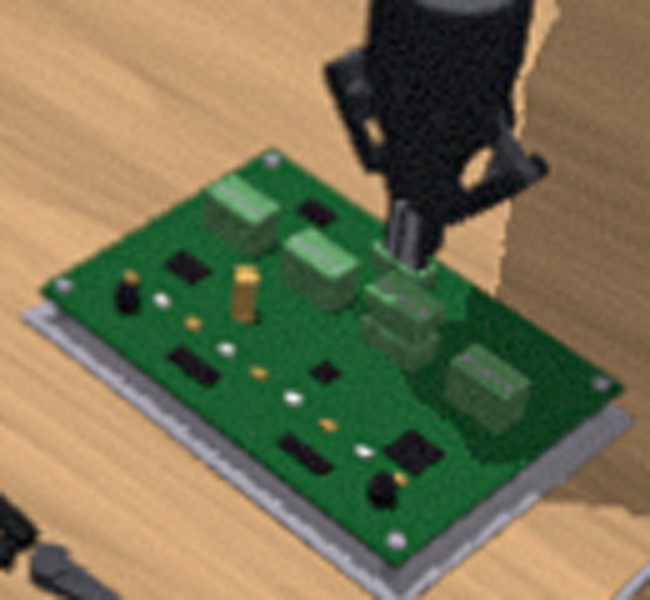

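View pics/t1.png

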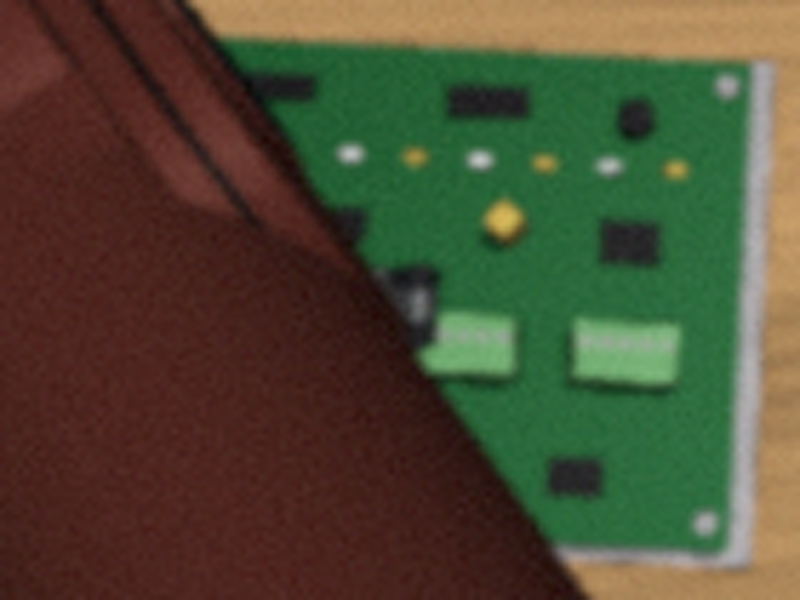

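The fingertips show at about s1 (405,262), just over the proud plug. I'll check that against the calibration.

```bash
python3 - <<'E'
from h import *
print(onz("scene",(346,222.4),.088), onz("scene",(346.5,221.5),.088))
E
python3 -m crank '[[[0.01,0.01,-0.1,0],[0.01,0.01,-0.15,0],[0.01,0.01,-0.18,0],[0.01,0.01,-0.2,0],[0.01,0.01,-0.22,0],[0.01,0.01,-0.22,0]]]'
```

```text
[0.54561874 0.22588185 0.088     ] [0.54201265 0.22474494 0.088     ]
time: 3.45
tcp_pos: [0.543, 0.226, 0.0823]
orientation: [-0.024, 0.027, 0.709, -0.704]
ft_force: [0.3, 0.1, -0.4]
grip_width: 0.0003
```

```bash
python3 -m crank '[[[-0.01,0,-0.02,0],[-0.01,0,-0.03,0],[-0.01,0,-0.04,0],[-0.01,0,-0.05,0],[-0.01,0,-0.06,0],[-0.01,0,-0.07,0],[-0.01,0,-0.08,0],[-0.01,0,-0.09,0],[-0.01,0,-0.1,0],[-0.01,0,-0.1,0]]]'
```

```text
time: 4.28
tcp_pos: [0.542, 0.226, 0.0723]
orientation: [-0.024, 0.027, 0.709, -0.704]
ft_force: [-0.8, -0.5, 2.3]
grip_width: -0.0001
```

```bash
python3 -m crank '[[[0,0,-0.01,0],[0,0,-0.02,0],[0,0,-0.03,0],[0,0,-0.04,0],[0,0,-0.04,0]]]'
```

```text
time: 4.7
tcp_pos: [0.542, 0.226, 0.068]
orientation: [-0.024, 0.027, 0.709, -0.704]
ft_force: [0.1, -0.2, 0.4]
grip_width: -0.0002
```

```bash
python3 -m crank '[[[0,0,-0.01,0],[0,0,-0.02,0],[0,0,-0.02,0]]]'
```

```text
time: 4.95
tcp_pos: [0.5421, 0.226, 0.0662]
orientation: [-0.024, 0.027, 0.709, -0.704]
ft_force: [-1.8, -1.0, 6.0]
grip_width: 0.0002
```

```bash
python3 -m crank '[[[0,0,-0.01,0],[0,0,-0.01,0],[0,0,-0.01,0]]]'
python3 - <<'E'
from h import *
s=env.grab_frame("scene");print(env.observe()["ft_force"])
cv2.imwrite("pics/s2.png",cv2.resize(s[170:290,265:395],(650,600),interpolation=cv2.INTER_CUBIC))
E
```

```text
time: 5.2
tcp_pos: [0.5421, 0.2261, 0.0661]
orientation: [-0.024, 0.027, 0.709, -0.704]
ft_force: [-5.1, -2.1, 14.2]
grip_width: -0.0002
[-5.76725995 -3.18795838 13.42142944]
```

View pics/s2.png

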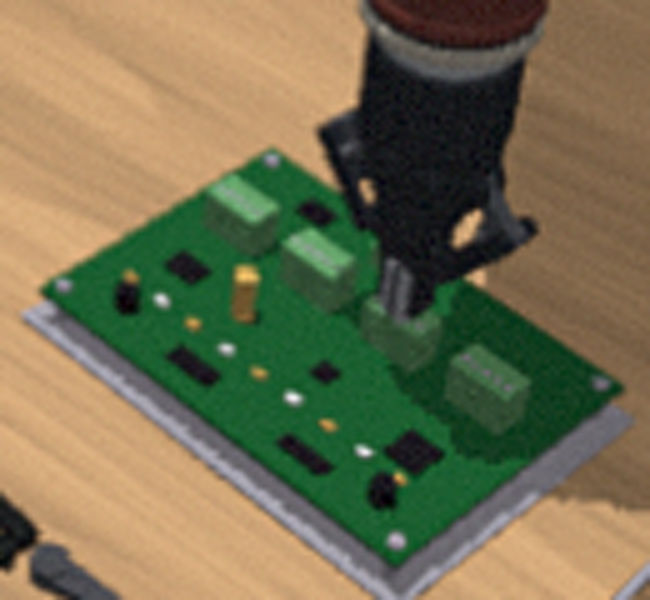

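The plug is home: the gap is closed, the TCP stopped at 0.066 and the force rose to 14 N. Now I'll lift, check, and cross to the tester.

```bash
python3 -m crank '[[[0,0,0.1,0],[0,0,0.4,0],[0,0,0.7,0],[0,0,1,0]]]'
python3 -m crank '[[[0,-0.4,0,0],[0,-0.7,0,0],[0,-1,0,0]]]'
python3 -m crank '[[[0,-0.4,0,0],[0,-0.7,0,0],[0,-1,0,0]]]'
python3 -m crank '[[[0,-0.4,0,0],[0,-0.7,0,0],[0,-1,0,0]]]'
python3 -m crank '[[[0,-0.4,0,0],[0,-0.7,0,0],[0.07,-0.95,0,0],[0.07,-0.95,0,0]]]'
python3 - <<'E'
from h import *
s=env.grab_frame("scene")
cv2.imwrite("pics/s3.png",cv2.resize(s[130:290,180:395],(800,596),interpolation=cv2.INTER_CUBIC))
E
```

```text
time: 5.58
tcp_pos: [0.5417, 0.226, 0.1672]
orientation: [-0.024, 0.027, 0.709, -0.704]
ft_force: [1.5, 0.4, -0.6]
grip_width: -0.0
time: 5.83
tcp_pos: [0.542, 0.125, 0.1681]
orientation: [-0.023, 0.027, 0.709, -0.704]
ft_force: [0.3, -0.0, -0.9]
grip_width: 0.0002
time: 6.08
tcp_pos: [0.5419, 0.0229, 0.1684]
orientation: [-0.023, 0.028, 0.709, -0.704]
ft_force: [0.2, -0.0, 0.3]
grip_width: -0.0
time: 6.33
tcp_pos: [0.5416, -0.0794, 0.1688]
orientation: [-0.024, 0.028, 0.709, -0.705]
ft_force: [0.5, 0.3, -0.1]
grip_width: -0.0005
time: 6.67
tcp_pos: [0.5483, -0.1811, 0.1687]
orientation: [-0.026, 0.031, 0.708, -0.705]
ft_force: [-0.7, -0.3, -1.3]
grip_width: 0.0003
```

View pics/s3.png

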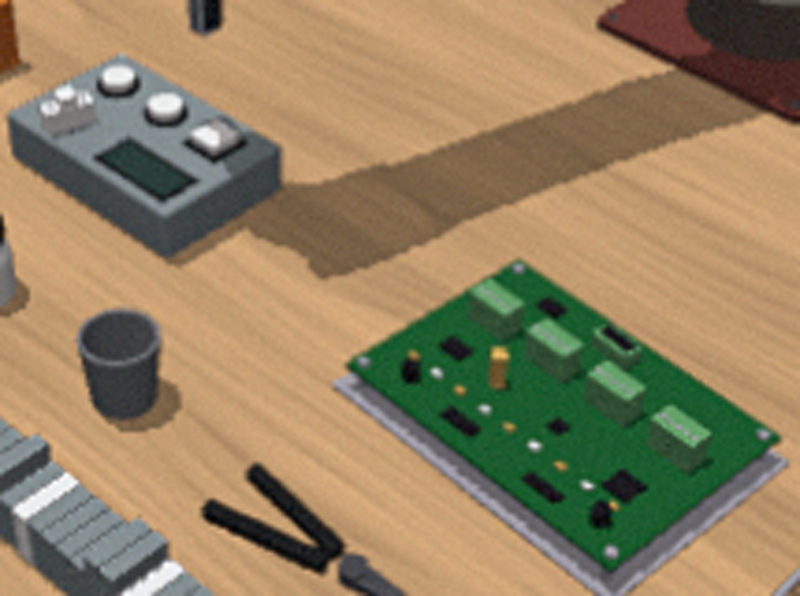

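All four plugs are now level, and nothing loose has moved. Next is the descent onto the square button.

```bash
python3 -m crank '[[[0.01,0.07,-0.2,0],[0.01,0.07,-0.5,0],[0.01,0.07,-0.75,0],[0.01,0.07,-0.8,0],[0.01,0.07,-0.8,0],[0.01,0.07,-0.8,0]]]'
python3 - <<'E'
from h import *
s=env.grab_frame("scene")
cv2.imwrite("pics/s4.png",cv2.resize(s[120:200,170:270],(750,600),interpolation=cv2.INTER_CUBIC))
E
```

```text
time: 7.22
tcp_pos: [0.55, -0.17, 0.0897]
orientation: [-0.025, 0.03, 0.709, -0.705]
ft_force: [0.3, 1.4, 0.4]
grip_width: 0.0001
```

View pics/s4.png

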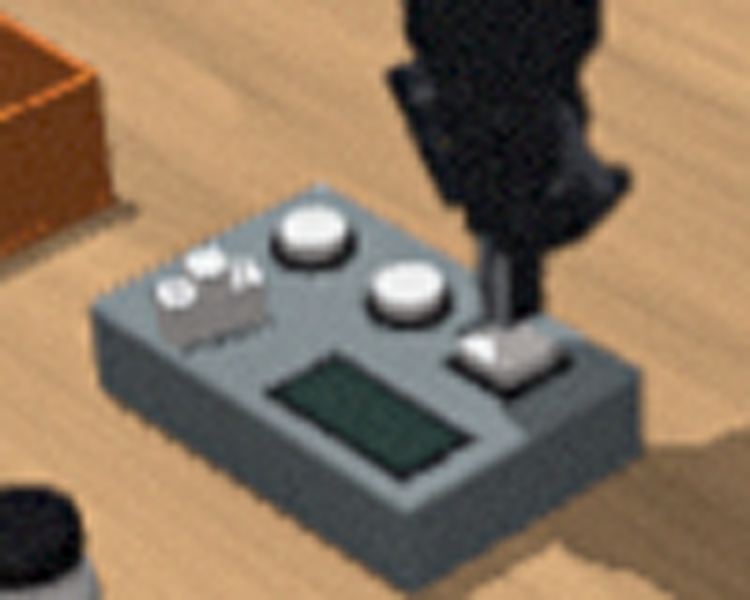

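The tips are over the square button at s4 (515,325). I'll shift −4 mm in y and press slowly.

```bash
python3 -m crank '[[[0,-0.04,-0.05,0],[0,-0.04,-0.09,0],[0,-0.04,-0.12,0],[0,-0.04,-0.14,0],[0,-0.04,-0.15,0],[0,-0.04,-0.16,0],[0,-0.04,-0.17,0],[0,-0.04,-0.175,0],[0,-0.04,-0.18,0],[0,-0.04,-0.185,0],[0,-0.04,-0.19,0],[0,-0.04,-0.19,0]]]'
```

```text
time: 8.27
tcp_pos: [0.5505, -0.1744, 0.0713]
orientation: [-0.024, 0.03, 0.708, -0.705]
ft_force: [-1.4, -0.5, 4.2]
grip_width: -0.0
```

```bash
python3 -m crank '[[[0,0,-0.01,0],[0,0,-0.01,0],[0,0,-0.015,0],[0,0,-0.015,0]]]'
```

```text
time: 8.6
tcp_pos: [0.5505, -0.1745, 0.0709]
orientation: [-0.024, 0.03, 0.708, -0.705]
ft_force: [-6.2, -0.6, 13.6]
grip_width: 0.0002
```

The button has bottomed at 0.0709 with 13.6 N. Now I'll retract.

```bash
python3 -m crank '[[[0,0,0.1,0],[0,0,0.4,0],[0,0,0.7,0],[0,0,1,0]]]'
python3 -m crank '[[[-0.2,0.4,0.2,0],[-0.4,0.7,0.4,0],[-0.5,1,0.4,0],[-0.5,1,0.4,0],[-0.5,1,0.4,0]]]'
python3 - <<'E'
from h import *
s=env.grab_frame("scene")
cv2.imwrite("pics/s5.png",cv2.resize(s[130:290,150:395],(800,522),interpolation=cv2.INTER_CUBIC))
s0=cv2.imread("pics/scene0.png")
w=(s.min(2)>140);w[:140]=0;w[185:]=0;w[:,:180]=0;w[:,260:]=0
for b in blobs(w,15,400): print("btnS",b[0],b[2])
E
```

```text
time: 8.93
tcp_pos: [0.5503, -0.174, 0.1721]
orientation: [-0.024, 0.03, 0.708, -0.705]
ft_force: [1.7, 0.0, 0.1]
grip_width: 0.0003
time: 9.35
tcp_pos: [0.5002, -0.0717, 0.2132]
orientation: [-0.022, 0.029, 0.708, -0.705]
ft_force: [0.2, -0.8, 0.7]
grip_width: 0.0001
btnS [211.23 149.55] [211.  149.5]
btnS [197.09 156.17] [197.03 155.85]
btnS [223.59 157.33] [223.5 157.5]
btnS [237.27 165.33] [237.4 165.3]
```

View pics/s5.png

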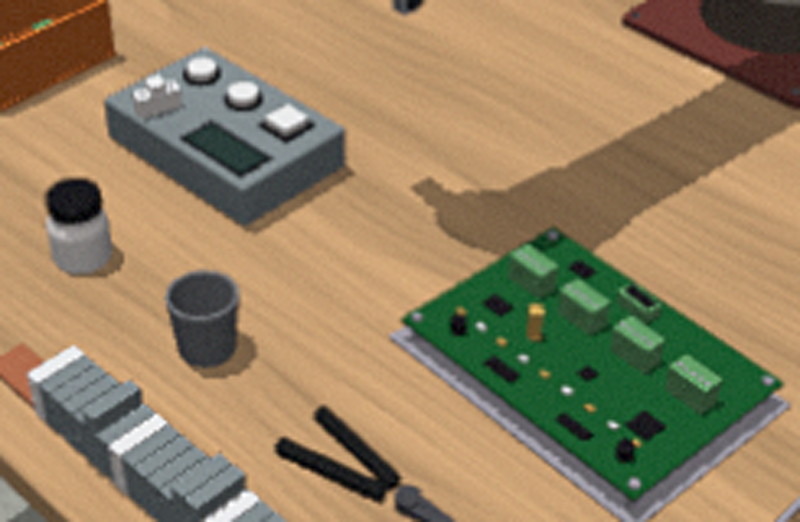

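The button is out again (its blob is at the original pixel, about 237,165), all the plugs are level, nothing loose has moved and the hand is clear.

```bash
python3 -c "
from plant import env
print(env.sign_off())"
```

```text
the job is handed in; nothing more can be done
None
```

I pushed the proud plug, second from the +y end of the row, fully home, then pressed the square button and let it spring back. I moved the hand clear and handed the job in at about 9.4 s; the system reported no verdict.

- **Plug:** the tool stopped at z = 0.066, the fully home height, while the force rose to about 14 N. In the last picture it stands level with its neighbours.
- **Button:** it bottomed at tool height 0.0709, which is full 5 mm travel, with about 14 N on it. In the last picture it is back at its starting pixel position.
- **Rest of the scene:** the round buttons and terminal are at the same pixels as at the start. By eye, the standoff, spare plug, cup, jar and the visible part of the pliers have not moved. The screwdriver was outside the last cropped picture, so I did not check it at the end; the arm's path kept away from it.

No check failed or disagreed.

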